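Tighten the loose castor nut of the crate dolly

TASK

One castor of the crate dolly has worked loose. Pick up the ring spanner from the newspaper, set its larger ring right down on that castor's stem nut, in the dolly corner nearest you, and turn the nut clockwise (seen from above) until it is fully tight, using only the spanner: the rims block the swing, so lift the ring off and reseat it for each stroke. Then lay the spanner down flat, rings down as you found it, in the tool tray, and leave the jar, the oil can and the small wrench where they stand.

Things in the scene. Friction and masses are not known exactly. Their poses are not given: they have to be found in the camera images.
- dolly: Galvanised steel crate dolly, 400 x 300 mm, on four braked castors; it does not move. Origin: on the vertical axis of the loose nut, at table height; z up. Its x and y axes run along the two rims that meet at this near corner; the deck lies towards +x (400 mm side) and +y, its top 105 mm above the table. The other three corners have the same nuts, already tight.
- rim_corner (a point): Top edge of the rims at the inside of the near corner, 150 mm above the table: the dolly's rims are 3 mm thick and stand 45 mm above the deck all round. The inner faces of the two near rims are 28 mm from the loose nut's axis (at x = -28 and y = -28 mm in the dolly's frame), so a spanner on the nut can point only between about the dolly's +x and +y.
- nut_seat (a point): Centre of the washer's top under the loose nut, 108 mm above the table: a ring fully down rests its underside here. z up; it turns with the nut. Above this point: hexagon 27 mm across flats, 31.2 across corners, to 13 mm (top 1.5 mm chamfered), round collar 23 mm across to 16 mm, stem end 18 mm across to 20 mm.
- castor_nut (a joint): Turn of the loose lock nut in rad, growing CLOCKWISE seen from above (tightening). At 0 a corner of the hexagon points along the dolly's +x. Stiff throughout, about 0.45 N m; stays where it is left; comes to a solid stop, fully tight, at 3.75. It starts 1.9 to 3.1 rad short of that, so it takes two or more strokes.
- spanner: Steel double-ended offset ring spanner, 190 mm long, about 0.32 kg. Origin (and middle) midway between the rings, on the plane of their undersides; x to the larger ring, z up when it lies rings down. Both rings are cranked to one side, so it lies like a bridge on them: the handle is a straight bar 18 mm wide, 9 thick, 70 long, 26 to 35 mm above the undersides, centred over the origin.
- big_ring (a point): Centre of the underside of the larger ring, 75 mm from the spanner's origin along +x: outside diameter 43 mm, 13 mm thick, six-sided hole 28.6 mm across flats, two of its corners on the spanner's long axis, 2 mm lead-in below. It has about 0.11 rad of play either way on the 27 mm nut: while turning, the handle leads the nut by that, or a little more.
- small_ring (a point): Centre of the underside of the smaller ring, 75 mm from the spanner's origin along its -x: outside diameter 37 mm, 12 mm thick, hole 25.5 mm across flats (too small for the nut).
- newspaper: Folded newspaper, 400 x 270 x 2 mm, flat on the table at one side of the dolly, left or right; it does not move. Origin at the centre of its underside, x along its length. The spanner lies on it, pointing any way, and the jar stands on its end farther from the robot, at least 150 mm from the spanner's middle.
- tray: Steel tool tray, 270 x 200 mm outside, walls 4 mm thick and 24 mm high, floor 4 mm thick; on the other side of the dolly from the newspaper; it does not move. Origin at the centre of its underside, x along its length.
- small_wrench: Small flat combination wrench, 150 mm long, 38 wide, 8 thick, lying in the tray along the wall on the tray's -y side, 65 mm from the tray's middle line. Origin at the middle of its underside. Leave it there.
- jar: Glass jar with steel lid, 68 mm across, 100 mm tall, 0.4 kg, standing on the newspaper. Origin at the centre of its underside. Leave it there.
- oil_can: Aluminium oil can, 56 mm across, 160 mm tall, standing on the table between the robot and the dolly's near corner. Origin at the centre of its underside. Leave it there.

How it is judged:
By the outcome, as a careful person would: the job done as asked, in the order asked, and still so for the second after the job is handed in, with the robot touching nothing.
It also fails if it takes over 72 s, if anything falls off the work surface, if the arm or the gripper's body presses on something with over 40 N, if the wrist force passes 120 N, or if a joint passes its speed limit or range.

ROBOT

A 7-joint arm with a two-finger parallel gripper is mounted at the origin on the work surface. World frame = base frame: x ahead of the robot, y to its left, z up, the work surface at z = 0. Lengths are in m, angles in rad, forces in N, time in s.
With the tool pointing down it reaches from about 0.425 to 0.925 m from the base axis. Payload 6.8 kg.
Tool frame: the origin (TCP) lies on the centre line of the jaws, within the pads' length; the fingertips stand bot.tip_reach ahead of it and the grasp point (between the pads) lies 3 mm ahead of it (bot.tip_reach is the distance from the TCP to the fingertips, in m); z points along the fingers, y is the line along which they close (so a half turn about z gives the same grasp; the last joint's range is limited). The gripper opens to 85 mm and grips with 20 to 120 N. Pads are 22 mm wide; open, the fingers measure 114 mm over their backs; the gripper's body (76 mm by 85 mm) begins 54 mm behind the grasp point. The pads swing forward as they close: fully open they stand 13 mm farther back than shut.
Start: joints at [-1.341, 0.477, 0.022, 1.555, -0.011, 1.109, -0.083], TCP at [0.224, 0.637, 0.253] pointing down, gripper open.
Joint ranges: [-2.96, 2.96], [-0.34, 2.1], [-1.41, 1.46], [0.24, 2.44], [-1.37, 4.51], [0.17, 1.92], [-2.96, 2.96]. Speed limits (rad/s): [2.39, 2.39, 3.14, 3.14, 3.14, 3.14, 3.14].

INTERFACE

Orientations are given as a unit quaternion [w, x, y, z].
In Python, from station import bot gives the robot as it stands.
- The arm moves only by the tool jog_arm, never from a script. Its argument "deltas" is a list of rows, each a list of 7 numbers: the shift along the world's x, y, z in m, then the turn, a rotation vector about the world's x, y, z in rad, then the opening, from 0 (shut) to 1 (fully open). In form: [[x, y, z, rx, ry, rz, grip], ...]. A call has 1 to 10 rows; each row shifts and turns the commanded pose from where the row before left it; what a row does not reach is not made up. A row lasts 1/10 s, in which the tool goes at most 50 mm and 8.59 degrees, less where a joint would pass 70% of its speed; a pose out of reach is approached as far as the arm can. A call with a gripper value outside its range is refused whole. The fingers move at their own pace and stop on an object; "newtons" is the grip in N (left out, the last holds). Time passes only in rows, so rows that do not move let the fingers close. It gives the time, the measured TCP pose, the force, the opening and the grip force at its end, in the units of the state.
- bot.get_obs(): the state, without advancing time (a new reading comes with each control period).
- bot.read_camera(name): name is "side" or "top" or "wrist"; returns a dict with "img" (420x560x3 uint8, red, green, blue), "K" (3x3 intrinsics, pixels), "dist_coeffs" ([k1, k2, p1, p2, k3] as OpenCV has them; the pictures are not rectified), "eye" and "attitude" of the camera in the world. Camera axes: x right, y down, z forward; pixel columns grow to the right and rows downward; lengths in m; the calibration is good to about 2 mm. A picture is of the moment at which its call begins. There is no depth.
- bot.hand_in(): hands the job in; it is judged then, once.
The state is a dict: "t": time; "q": joint angles; "joint_vel": joint speeds; "joint_torque": joint torques, N m; "eef_pos": TCP position; "tool_rot": TCP orientation; "contact_force": force on the tool from outside, world axes, zero at the start; "torque": the same for the moment, N m; "gripper_width": opening from 0.0 (shut) to 1.0 (fully open); "grasp_force": force on a finger pad.
Only numpy, scipy, OpenCV 4.12 (cv2) and the standard library are available. Lean on these libraries where they do the work, as an engineer would, in place of code of your own. Each camera call takes 0.05 s, during which the arm holds its last target. There are 200 camera calls.

## Working session

There is one attempt and no reset: what is moved stays moved. The work goes in short steps, Python scripts to look and compute and a tool call to move; the robot and the scene stay as the last step left them, time stands still between calls to the robot, and variables do not carry over. Pictures are saved under pics/ and viewed, at most 10 in all, crops included, and the job is handed in when it is done.

Besides the shell and the picture viewer there is one more tool, called after "Call:" as a command line: name --pt "numbers of a row" for each row, then --argument value for the rest. jog_arm: Moves the arm, as the interface text tells. Its arguments: {"type":"object","properties":{"deltas":{"type":"array"},"newtons":{"type":"number"}},"required":["deltas"]}

```bash
ls; mkdir -p pics; python3 - <<'E'
from station import bot
import cv2,numpy as np
o=bot.get_obs(); print({k:np.round(v,3) for k,v in o.items()}, bot.tip_reach)
for n in ["top","side"]:
    c=bot.read_camera(n); cv2.imwrite(f"pics/{n}0.png",c["img"][:,:,::-1])
    print(n,c["K"],c["dist_coeffs"],c["eye"],c["attitude"])
E
```

```text
pics
{'t': np.float64(0.0), 'q': array([-1.341,  0.478,  0.022,  1.556, -0.012,  1.109, -0.083]), 'joint_vel': array([-0.   , -0.   , -0.001, -0.002, -0.001,  0.001,  0.001]), 'joint_torque': array([ 0.0000e+00, -5.9644e+01,  1.6080e+00, -2.8120e+01,  1.2000e-02,
        9.0000e-03,  0.0000e+00]), 'eef_pos': array([0.224, 0.636, 0.252]), 'tool_rot': array([-0.   ,  0.168,  0.986, -0.001]), 'contact_force': array([0.162, 0.317, 0.819]), 'torque': array([ 0.023, -0.017, -0.014]), 'grasp_force': np.float64(0.0), 'gripper_width': np.float64(1.0)} 0.022
top [[478.70367216   0.         281.5624404 ]
 [  0.         478.70367216 203.33546119]
 [  0.           0.           1.        ]] [0.02553008 0.         0.         0.         0.        ] [ 0.30677129 -0.01150086  1.36200905] [ 0.05383815 -0.69616583  0.71421833 -0.0484435 ]
side [[517.17838058   0.         278.18978289]
 [  0.         517.17838058 203.30175865]
 [  0.           0.           1.        ]] [-0.02688868  0.          0.          0.          0.        ] [-0.18515041 -0.6992648   0.74811928] [-0.4441043   0.81750707 -0.31949538  0.17993404]
```

View pics/top0.png

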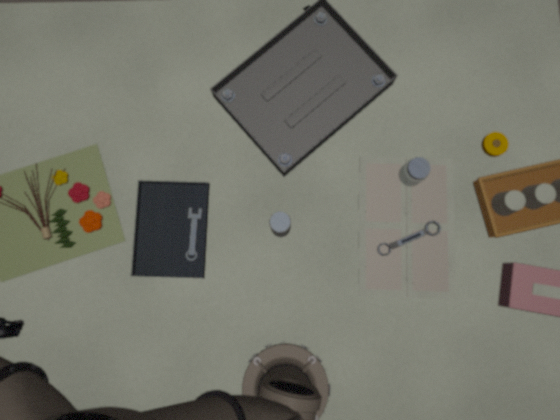

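View pics/side0.png

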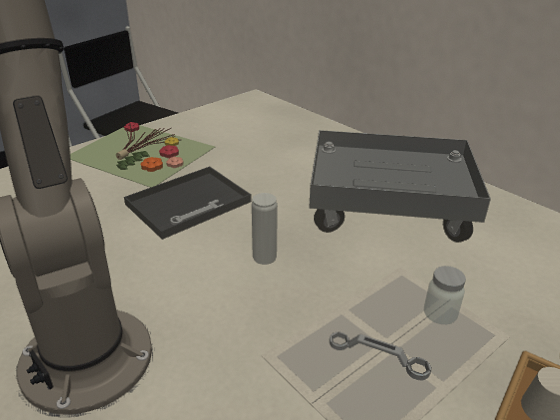

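The top view shows the loose nut at about (284,159), at the dolly's near corner (285,174). The dolly's +x runs to (395,76). The spanner's big ring is at (432,229) and its small ring at (384,249). The tray is at left with its centre at about (171,229) and the wrench on its right side. The oil can's top is at (280,223) and the jar's at (418,168). The side view agrees.

```bash
cat > h.py <<'E'
from station import bot
import cv2,numpy as np
from scipy.spatial.transform import Rotation as R
def rot(q): return R.from_quat(np.roll(q,-1))
def cam(n,save=None):
    c=bot.read_camera(n)
    if save: cv2.imwrite(f"pics/{save}.png",c["img"][:,:,::-1])
    return c
def px2w(c,px,z):
    p=cv2.undistortPoints(np.array(px,float).reshape(-1,1,2),c["K"],c["dist_coeffs"])[:,0]
    d=rot(c["attitude"]).apply(np.c_[p,np.ones(len(p))]); e=np.array(c["eye"])
    return e+d*((np.broadcast_to(z,len(p))-e[2])/d[:,2])[:,None]
def w2px(c,P):
    r=rot(c["attitude"]).inv(); rv=r.as_rotvec(); t=-r.apply(c["eye"])
    return cv2.projectPoints(np.array(P,float).reshape(-1,3),rv,t,c["K"],c["dist_coeffs"])[0][:,0]
E
python3 - <<'E'
from h import *
c=cam("top")
n=["nut","corner","cR","cL","big","small","t1","t2","t3","t4","wr1","wr2","can","jar"]
w=px2w(c,[(284,159),(285,174),(395,76),(212,90),(432,229),(384,249),(139,181),(210,183),(206,277),(133,275),(195,210),(191,255),(280,223),(418,168)],[.126,.15,.15,.15,.015,.014,.024,.024,.024,.024,.008,.008,.16,.1])
for a,b in zip(n,w): print(a,np.round(b,3))
print("side nut/big check",np.round(px2w(cam("side"),[(418,369),(341,340)],.015),3))
for a in ((w[2]-w[1]),(w[3]-w[1]),(w[5]-w[4])): print(np.degrees(np.arctan2(a[1],a[0])),np.linalg.norm(a))
E
```

```text
nut [ 0.605 -0.014  0.126]
corner [ 0.56  -0.015  0.15 ]
cR [ 0.816 -0.313  0.15 ]
cL [0.792 0.172 0.15 ]
big [ 0.419 -0.424  0.015]
small [ 0.367 -0.287  0.014]
t1 [0.577 0.4   0.024]
t2 [0.566 0.198 0.024]
t3 [0.302 0.21  0.024]
t4 [0.313 0.412 0.024]
wr1 [0.492 0.244 0.008]
wr2 [0.364 0.255 0.008]
can [0.432 0.001 0.16 ]
jar [ 0.577 -0.372  0.1  ]
side nut/big check [[ 0.413 -0.43   0.015]
 [ 0.364 -0.294  0.015]]
-49.2867474538647 0.3929616097063982
38.95163953159543 0.29809840317097974
111.00187758405896 0.14671275425101657
```

Call:
jog_arm --pt "0.03 -0.04 0.005 0 0 -0.08 1" --pt "0.035 -0.045 0.005 0 0 -0.08 1" --pt "0.035 -0.045 0.005 0 0 -0.08 1" --pt "0.035 -0.045 0.005 0 0 -0.08 1" --pt "0.035 -0.045 0.005 0 0 -0.08 1" --pt "0.03 -0.045 0.005 0 0 -0.08 1" --pt "0.03 -0.045 0.005 0 0 -0.08 1" --pt "0.03 -0.045 0.005 0 0 -0.08 1" --pt "0.03 -0.045 0.005 0 0 -0.08 1" --pt "0.03 -0.045 0.005 0 0 -0.08 1"

```text
t: 1.2
eef_pos: [0.5146, 0.2308, 0.2991]
tool_rot: [-0.0, 0.54, 0.842, 0.0]
contact_force: [0.9, 1.4, 0.5]
gripper_width: 0.999
grasp_force: 0.0
```

Call:
jog_arm --pt "0 -0.04 0 0 0 0 1" --pt "0 -0.04 0 0 0 0 1" --pt "0 -0.04 0 0 0 0 1" --pt "0 -0.04 0 0 0 0 1" --pt "0 -0.04 0 0 0 0 1" --pt "0 0 0 0 0 0 1" --pt "0 0 0 0 0 0 1"

```text
t: 1.9
eef_pos: [0.5139, 0.0319, 0.2989]
tool_rot: [-0.0, 0.54, 0.842, 0.0]
contact_force: [0.7, 0.7, 0.3]
gripper_width: 1.0
grasp_force: 0.0
```

```bash
python3 - <<'E'
from h import *
c=cam("wrist","wr1"); o=bot.get_obs(); print(o["q"],o["eef_pos"],c["eye"],rot(c["attitude"]).as_matrix(),c["K"],c["dist_coeffs"])
E
```

```text
[-0.59408399  0.17032064  0.46772951  1.90351634 -0.08710778  1.08726483
  0.34158965] [0.51391868 0.03333796 0.298749  ] [0.47950837 0.10640467 0.41840851] [[ 9.09156144e-01  3.95373539e-01  1.30823816e-01]
 [ 4.16455388e-01 -8.63228506e-01 -2.85309403e-01]
 [ 1.27058446e-04  3.13873080e-01 -9.49464941e-01]] [[369.39417545   0.         277.04359738]
 [  0.         369.39417545 213.24020928]
 [  0.           0.           1.        ]] [0.00321354 0.         0.         0.         0.        ]
```

View pics/wr1.png

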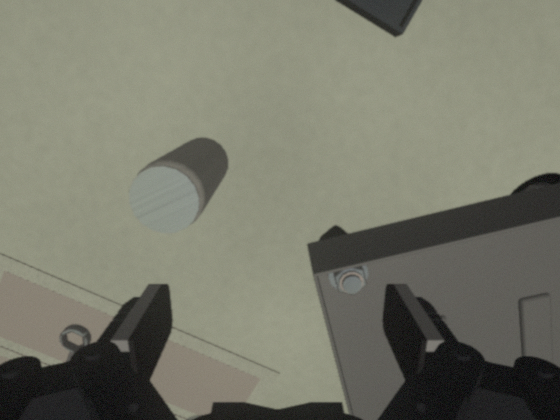

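Wrist view: the nut is at about (349,281), the inner rim corner at about (316,272), and the spanner's small ring at (75,338).

```bash
python3 - <<'E'
from h import *
c=cam("wrist"); i=c["img"][250:310,310:390,::-1]
i=cv2.convertScaleAbs(i,alpha=1.6)
cv2.imwrite("pics/nutcrop.png",cv2.resize(i,None,fx=10,fy=10,interpolation=cv2.INTER_CUBIC))
print(px2w(c,[(349,281),(316,272),(75,338)],[.128,.105,.014]))
E
```

```text
[[ 0.60345428 -0.00993727  0.128     ]
 [ 0.58053157 -0.02389358  0.105     ]
 [ 0.36892726 -0.2777851   0.014     ]]
```

View pics/nutcrop.png

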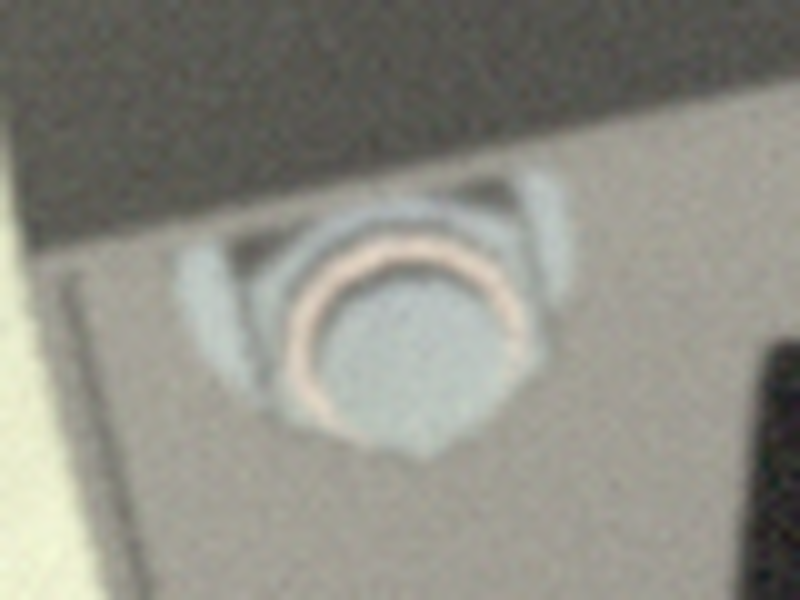

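```bash
python3 - <<'E'
from h import *
c=cam("wrist")
ctr=px2w(c,[(352.0,285.0)],.128)[0]; print("stem/ctr",ctr)
P=px2w(c,[(337,290.5),(352.5,295.8),(364.5,285.5),(362,269),(334,274)],.120)
for d in (ctr,np.array([.603,-.012,.128])):
    v=(P-d)[:,:2]; print(np.round(np.degrees(np.arctan2(v[:,1],v[:,0])),1),np.round(np.linalg.norm(v,axis=1)*1e3,1))
# rim edges: near-top edge line(inner) direction
E1=px2w(c,[(313,272.5),(389,255.5)],.15);  v=E1[1]-E1[0]; print("edgeA",np.degrees(np.arctan2(v[1],v[0])),E1)
E
cat > fitnut.py <<'E'
from h import *
from scipy.optimize import minimize
def fit(c):pass
E
rm fitnut.py
```

```text
stem/ctr [ 0.60778186 -0.01145949  0.128     ]
[-113.8  -54.3    4.1   74.9 -178.9] [15.3 15.9 14.1 15.2 16.5]
[-95.9 -41.4   4.7  60.1 178.8] [13.6 18.7 18.9 17.5 11.7]
edgeA 38.93104625119471 [[ 0.56405234 -0.00560998  0.15      ]
 [ 0.61210745  0.03320862  0.15      ]]
```

Nut centre ≈ (0.607,-0.011), hex corner at ≈5.5° mod 60, dolly x at ≈-51°. Going to the spanner next.

Call:
jog_arm --pt "-0.013 -0.039 0 0 0 0 1" --pt "-0.013 -0.039 0 0 0 0 1" --pt "-0.013 -0.039 0 0 0 0 1" --pt "-0.013 -0.039 -0.01 0 0 0 1" --pt "-0.012 -0.039 -0.02 0 0 -0.02 1" --pt "-0.012 -0.039 -0.02 0 0 -0.02 1" --pt "-0.012 -0.039 -0.02 0 0 -0.02 1" --pt "-0.012 -0.039 -0.02 0 0 0 1" --pt "-0.012 -0.039 -0.01 0 0 0 1" --pt "-0.01 -0.039 0 0 0 0 1"

```text
t: 3.05
eef_pos: [0.3916, -0.3569, 0.1969]
tool_rot: [-0.002, 0.563, 0.827, 0.0]
contact_force: [1.1, -0.1, -0.2]
gripper_width: 1.001
grasp_force: 0.0
```

Call:
jog_arm --pt "0 0 0 0 0 0 0.6" --pt "0 0 0 0 0 0 0.6" --pt "0 0 0 0 0 0 0.6"

```text
t: 3.35
eef_pos: [0.3932, -0.3556, 0.1985]
tool_rot: [-0.0, 0.563, 0.827, 0.0]
contact_force: [-0.8, -0.2, -0.1]
gripper_width: 0.602
grasp_force: 0.0
```

```bash
python3 - <<'E'
from h import *
c=cam("wrist","wr2"); o=bot.get_obs(); print(o["q"],o["eef_pos"],o["tool_rot"])
E
```

```text
[ 0.07613169  0.35663469  0.67470436  1.9902803  -0.28576919  0.88904991
  1.27894545] [ 0.39323859 -0.35548934  0.1986168 ] [-2.00877895e-04  5.62335963e-01  8.26908721e-01  4.37224116e-04]
```

View pics/wr2.png

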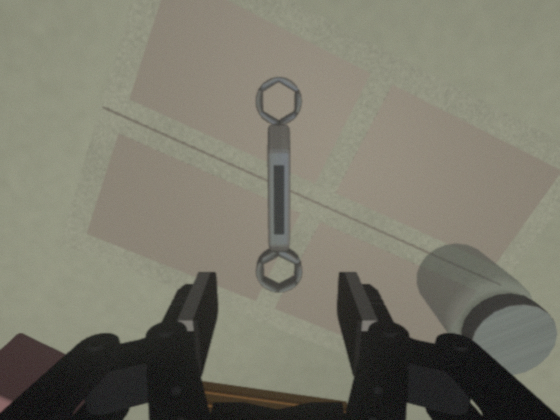

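```bash
python3 - <<'E'
from h import *
c=cam("wrist"); 
for z in(.014,.015):
  P=px2w(c,[(278.5,101),(278.5,270),(254.5,101),(302.5,101),(255.5,270),(302,270),(281,124+5),(279,249),(268,200),(291,200)],[z]*6+[.036]*4)
  print(np.round(P[:,:2],4).tolist()); v=P[0]-P[1]; print("L",np.linalg.norm(v),np.degrees(np.arctan2(v[1],v[0])),"mid",(P[0]+P[1])/2)
  print("d",np.linalg.norm(P[3]-P[2]),np.linalg.norm(P[5]-P[4]), "mid handle",(P[6]+P[7])/2,(P[8]+P[9])/2)
o=bot.get_obs();y=rot(o["tool_rot"]).as_matrix()[:,1];print(np.degrees(np.arctan2(y[1],y[0])))
E
```

```text
[[0.3667, -0.2857], [0.421, -0.4231], [0.3491, -0.2926], [0.3843, -0.2787], [0.4015, -0.4308], [0.441, -0.4152], [0.3755, -0.3032], [0.4101, -0.3945], [0.3864, -0.3583], [0.4034, -0.3516]]
L 0.1477362689554635 111.56893422761517 mid [ 0.39386441 -0.35436181  0.014     ]
d 0.037822523432102816 0.042476876488727625 mid handle [ 0.39281311 -0.34883506  0.036     ] [ 0.39486011 -0.35495892  0.036     ]
[[0.3667, -0.2856], [0.4208, -0.4226], [0.3492, -0.2926], [0.3842, -0.2787], [0.4013, -0.4303], [0.4407, -0.4147], [0.3755, -0.3032], [0.4101, -0.3945], [0.3864, -0.3583], [0.4034, -0.3516]]
L 0.14725062983923368 111.56893422761517 mid [ 0.3937626  -0.35411525  0.015     ]
d 0.037698193117123184 0.04233724637011134 mid handle [ 0.39281311 -0.34883506  0.036     ] [ 0.39486011 -0.35495892  0.036     ]
21.561883334253007
```

Wrist view: the spanner runs down the middle, small ring at (278,101) and big ring at (278,270), and the tool is already aligned with it. The jar is clear to the right at about (490,310). I'll descend and grip.

Call:
jog_arm --pt "0.001 0.001 -0.04 0 0 0 0.6" --pt "0 0 -0.04 0 0 0 0.6" --pt "0 0 -0.04 0 0 0 0.6" --pt "0 0 -0.025 0 0 0 0.6" --pt "0 0 -0.017 0 0 0 0.6" --pt "0 0 0 0 0 0 0.6" --pt "0 0 0 0 0 0 0.1" --pt "0 0 0 0 0 0 0.1" --pt "0 0 0 0 0 0 0.1" --pt "0 0 0 0 0 0 0.1" --newtons 90

```text
t: 4.45
eef_pos: [0.3941, -0.3565, 0.0382]
tool_rot: [0.001, 0.563, 0.826, 0.0]
contact_force: [0.4, 1.9, 6.5]
gripper_width: 0.191
grasp_force: 87.7
```

Call:
jog_arm --pt "0 0 0 0 0 0 0.1" --pt "0 0 0 0 0 0 0.1" --pt "0 0 0.03 0 0 0 0.1" --pt "0 0 0.04 0 0 0 0.1" --pt "0 0 0 0 0 0 0.1"

```text
t: 4.95
eef_pos: [0.3949, -0.3584, 0.111]
tool_rot: [0.004, 0.564, 0.826, 0.0]
contact_force: [1.3, -0.7, -3.1]
gripper_width: 0.187
grasp_force: 89.4
```

Call:
jog_arm --pt "0 0.01 0.04 0 0 0 0.1" --pt "0.01 0.03 0.04 0 0 -0.1 0.1" --pt "0.025 0.035 0.04 0 0 -0.13 0.1" --pt "0.03 0.035 0 0 0 -0.14 0.1" --pt "0.03 0.035 0 0 0 -0.14 0.1" --pt "0.03 0.035 0 0 0 -0.14 0.1" --pt "0.03 0.035 0 0 0 -0.14 0.1" --pt "0.03 0.035 0 0 0 -0.14 0.1" --pt "0.03 0.035 0 0 0 -0.14 0.1" --pt "0.03 0.035 0 0 0 -0.14 0.1"

```text
t: 5.95
eef_pos: [0.6334, -0.0415, 0.2172]
tool_rot: [-0.0, 0.933, 0.36, -0.0]
contact_force: [0.8, -1.1, -3.4]
gripper_width: 0.186
grasp_force: 89.6
```

Call:
jog_arm --pt "0.02 0.02 0 0 0 -0.13 0.1" --pt "0.02 0.013 0 0 0 -0.13 0.1" --pt "0.01 0 0 0 0 -0.13 0.1" --pt "0 0 0 0 0 -0.13 0.1" --pt "0 0 0 0 0 -0.13 0.1" --pt "0 0 0 0 0 0 0.1" --pt "0 0 0 0 0 0 0.1"

```text
t: 6.65
eef_pos: [0.6826, -0.0104, 0.2172]
tool_rot: [0.0, 0.999, 0.047, -0.001]
contact_force: [-1.0, -0.3, -3.2]
gripper_width: 0.185
grasp_force: 89.5
```

```bash
python3 - <<'E'
from h import *
c=cam("wrist","wr3"); o=bot.get_obs(); print(np.round(o["q"],2),o["eef_pos"],o["tool_rot"])
y=rot(o["tool_rot"]).as_matrix()[:,1];print(np.degrees(np.arctan2(y[1],y[0]))+90)
E
```

```text
[-0.71  0.75  1.04  1.61 -0.69  1.19 -0.99] [ 0.68269716 -0.01048494  0.21759635] [-1.24624603e-04  9.98898013e-01  4.69313456e-02 -4.40077431e-04]
5.379905566559742
```

View pics/wr3.png

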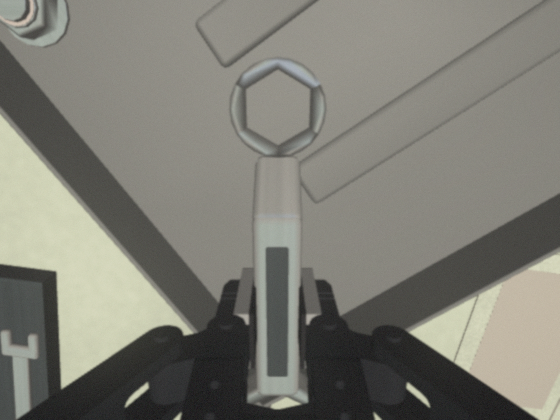

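Wrist view: the spanner is held straight, its small ring at (278,107). The big ring is hidden behind the hand.

```bash
python3 - <<'E'
from h import *
c=cam("wrist"); o=bot.get_obs(); T=rot(o["tool_rot"]).as_matrix(); e=np.array(o["eef_pos"])
for px,z in (((278,107),.0355-.012),((278,213),.0),((278,390),0)):
    P=px2w(c,[px],e[2]-z if z else e[2]-.001)[0]; print(px,P,T.T@(P-e))
print(w2px(c,[e+T@[-.075*s,0,.024] for s in(1,-1)]), T[:,0])
s=cam("side","side1")
nut=np.array([.607,-.011,.128])
print(w2px(s,[nut,e-.075*np.array([np.cos(.094),np.sin(.094),0])-[0,0,.0225]]))
i=s["img"][100:220,280:440,::-1]; cv2.imwrite("pics/side1c.png",cv2.resize(i,None,fx=5,fy=5,interpolation=cv2.INTER_CUBIC))
E
```

```text
(278, 107) [ 0.75688193 -0.00272219  0.19439165] [ 0.0745158  -0.00093642  0.02346435]
(278, 213) [ 0.72301949 -0.0058624   0.21689165] [ 0.04049719 -0.00097082  0.00098083]
(278, 390) [ 0.64734008 -0.0129635   0.21689165] [-0.03551463 -0.00094329  0.00101759]
[[279.76188245 417.69927101]
 [280.51233197 105.58474444]] [ 9.95660321e-01  9.30606822e-02 -4.83853078e-04]
[[322.12644166 185.45934918]
 [326.27321222 160.89095884]]
```

View pics/side1c.png

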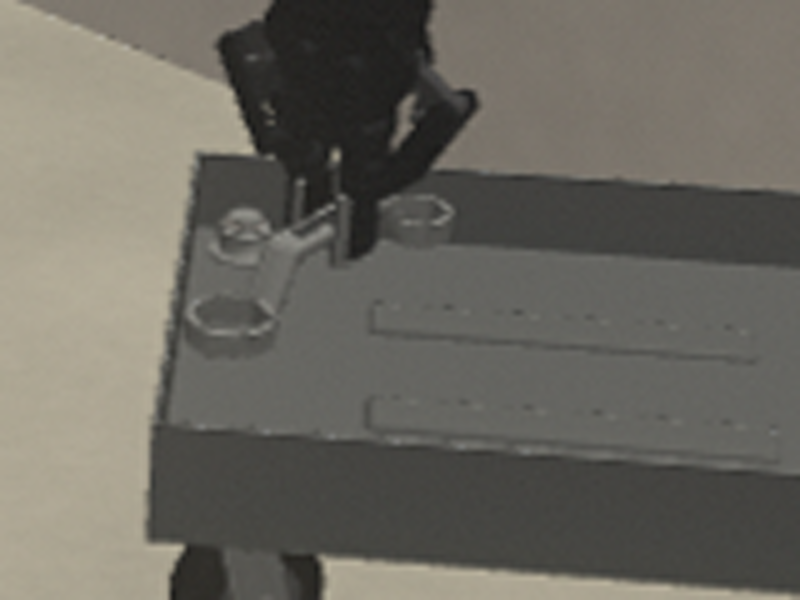

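Call:
jog_arm --pt "0.0005 0.0055 -0.02 0 0 0 0.1" --pt "0 0 -0.02 0 0 0 0.1" --pt "0 0 -0.01 0 0 0 0.1" --pt "0 0 -0.004 0 0 0 0.1" --pt "0 0 -0.003 0 0 0 0.1" --pt "0 0 0 0 0 0 0.1" --pt "0 0 0 0 0 0 0.1"

```text
t: 7.5
eef_pos: [0.684, -0.0055, 0.1621]
tool_rot: [0.0, 0.999, 0.045, 0.001]
contact_force: [-0.6, -0.0, -4.5]
gripper_width: 0.182
grasp_force: 89.5
```

```bash
python3 - <<'E'
from h import *
o=bot.get_obs(); e=np.array(o["eef_pos"]); print(e,o["contact_force"],o["torque"])
c=cam("top","top1")
i=c["img"][125:200,250:350,::-1]; cv2.imwrite("pics/top1c.png",cv2.resize(i,None,fx=8,fy=8,interpolation=cv2.INTER_CUBIC))
E
```

```text
[ 0.683975   -0.00549665  0.16210167] [-0.59450657 -0.02868797 -4.47605433] [-0.01707165  0.00728324  0.04611636]
```

View pics/top1c.png

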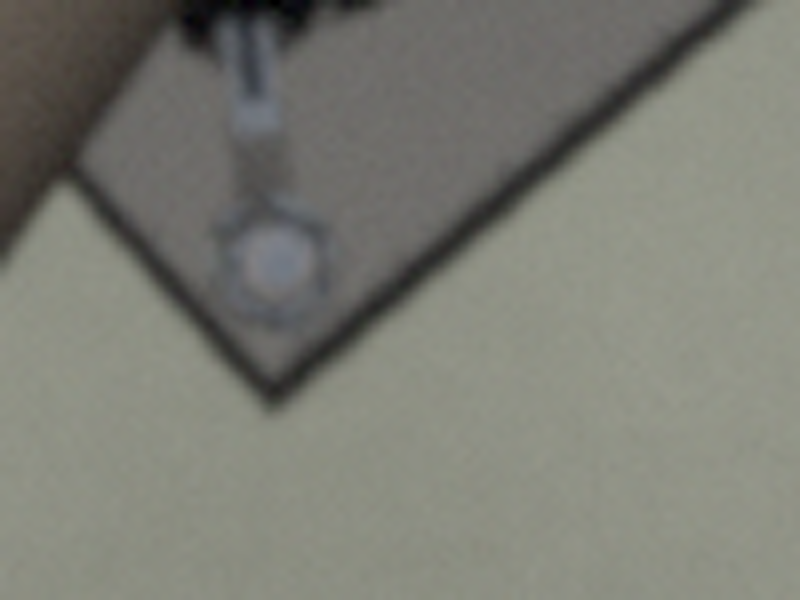

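The top crop shows the ring around the stem, the stem centre at (277,263) against a ring centre of about (272,265). That is about 1 mm off in y, so I'll shift and descend.

Call:
jog_arm --pt "0 -0.001 -0.002 0 0 0 0.1" --pt "0 0 -0.002 0 0 0 0.1" --pt "0 0 -0.002 0 0 0 0.1" --pt "0 0 -0.002 0 0 0 0.1" --pt "0 0 0 0 0 0 0.1"

```text
t: 8.05
eef_pos: [0.6838, -0.0065, 0.1534]
tool_rot: [0.0, 0.999, 0.045, 0.0]
contact_force: [-0.7, -1.3, -1.1]
gripper_width: 0.185
grasp_force: 89.8
```

Call:
jog_arm --pt "0 0 -0.002 0 0 0 0.1" --pt "0 0 -0.002 0 0 0 0.1" --pt "0 0 -0.002 0 0 0 0.1" --pt "0 0 -0.002 0 0 0 0.1" --pt "0 0 0 0 0 0 0.1"

```text
t: 8.55
eef_pos: [0.6839, -0.0067, 0.1452]
tool_rot: [0.001, 0.999, 0.045, 0.0]
contact_force: [2.7, -3.6, -2.4]
gripper_width: 0.184
grasp_force: 89.8
```

Call:
jog_arm --pt "0 0 -0.0015 0 0 0 0.1" --pt "0 0 -0.001 0 0 0 0.1" --pt "0 0 0 0 0 0 0.1"

```text
t: 8.85
eef_pos: [0.6841, -0.0067, 0.1434]
tool_rot: [0.0, 0.999, 0.045, 0.001]
contact_force: [2.8, -4.1, 0.4]
gripper_width: 0.189
grasp_force: 90.3
```

```bash
python3 - <<'E'
from h import *
o=bot.get_obs(); e=np.array(o["eef_pos"]); print(e,o["contact_force"],o["torque"],o["q"])
y=rot(o["tool_rot"]).as_matrix()[:,1];th=np.arctan2(y[1],y[0])+np.pi/2;print(np.degrees(th), e[:2]-.075*np.array([np.cos(th),np.sin(th)]))
E
```

```text
[ 0.68412377 -0.00670765  0.14335059] [ 2.84401333 -4.05549458  0.42200456] [-0.89575382 -0.40280048  0.28351539] [-0.68496788  0.82594679  0.97527822  1.66821865 -0.76467921  1.07272704
 -0.95091604]
5.190117202994144 [ 0.60943126 -0.01349221]
```

Seated (underside at about .107). First half of stroke 1.

Call:
jog_arm --pt "0.0003 -0.0075 0 0 0 -0.1 0.1" --pt "-0.0005 -0.0075 0 0 0 -0.1 0.1" --pt "-0.0012 -0.0074 0 0 0 -0.1 0.1" --pt "-0.0019 -0.0072 0 0 0 -0.1 0.1" --pt "0 0 0 0 0 0 0.1"

```text
t: 9.35
eef_pos: [0.6814, -0.0372, 0.1437]
tool_rot: [0.001, 0.988, -0.156, 0.002]
contact_force: [5.6, -5.8, 0.9]
gripper_width: 0.189
grasp_force: 90.3
```

```bash
cat >> h.py <<'E'
def st():
    o=bot.get_obs(); e=np.array(o["eef_pos"]); y=rot(o["tool_rot"]).as_matrix()[:,1];th=np.arctan2(y[1],y[0])+np.pi/2
    u=np.array([np.cos(th),np.sin(th)]); n=np.array([-u[1],u[0]]); f=np.array(o["contact_force"])
    print("th",round(np.degrees(th),1),"tcp",np.round(e,4),"C",np.round(e[:2]-.075*u,4),"F rad/tan",np.round([f[:2]@u,f[:2]@n,f[2]],1),"M",np.round(o["torque"],2),"q",np.round(o["q"],2),"g",o["gripper_width"],"t",o["t"])
E
python3 -c "from h import *;st()"
```

```text
th -17.9 tcp [ 0.6814 -0.0372  0.1437] C [ 0.61   -0.0141] F rad/tan [ 7.1 -3.8  0.9] M [-1.02 -0.8   0.4 ] q [-0.68  0.87  1.06  1.68 -0.84  1.11 -1.25] g 0.18871646365440867 t 9.35
```

Call:
jog_arm --pt "-0.0018 -0.0078 0 0 0 -0.1 0.1" --pt "-0.0033 -0.0069 0 0 0 -0.1 0.1" --pt "-0.004 -0.0064 0 0 0 -0.1 0.1" --pt "-0.0047 -0.006 0 0 0 -0.1 0.1" --pt "-0.0053 -0.0055 0 0 0 -0.1 0.1" --pt "0 0 0 0 0 0 0.1"

```text
t: 9.95
eef_pos: [0.6616, -0.0697, 0.1435]
tool_rot: [0.0, 0.918, -0.396, 0.001]
contact_force: [3.4, -5.2, 1.6]
gripper_width: 0.185
grasp_force: 90.3
```

```bash
python3 - <<'E'
from h import *
st(); c=cam("top"); i=c["img"][125:200,250:350,::-1]; cv2.imwrite("pics/top2c.png",cv2.resize(i,None,fx=8,fy=8,interpolation=cv2.INTER_CUBIC))
E
```

```text
th -46.6 tcp [ 0.6616 -0.0697  0.1435] C [ 0.6101 -0.0152] F rad/tan [ 6.1 -1.1  1.6] M [-0.96 -0.56  0.27] q [-0.69  0.92  1.17  1.72 -0.93  1.16 -1.62] g 0.18487496072218254 t 9.95
```

View pics/top2c.png

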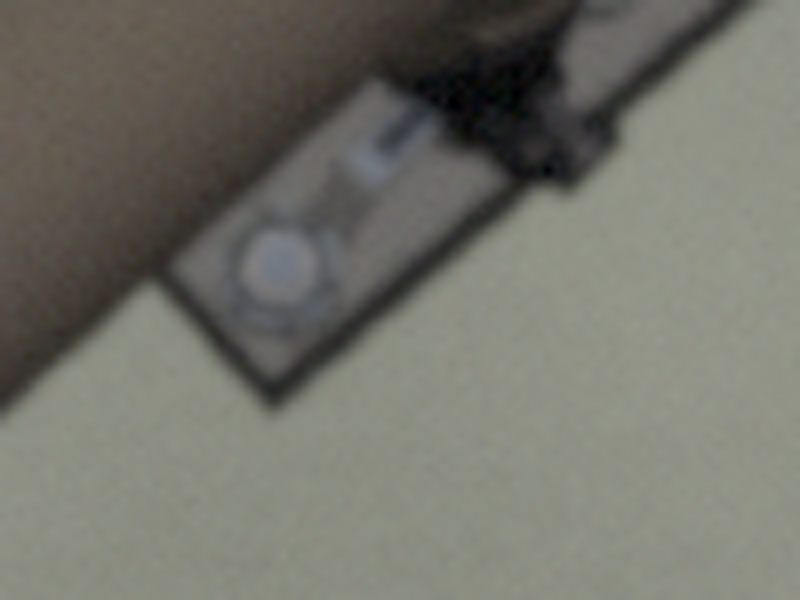

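The top crop shows the spanner swung parallel to the near rim and still on the nut, the stem at (277,265). I'll unload, lift, swing back to 19.7°, and reseat.

Call:
jog_arm --pt "0.0032 0.0032 0 0 0 0.06 0.1" --pt "0 0 0.008 0 0 0 0.1" --pt "0 0 0.009 0 0 0 0.1" --pt "0 0 0 0 0 0 0.1"

```text
t: 10.4
eef_pos: [0.6641, -0.0641, 0.1599]
tool_rot: [-0.001, 0.931, -0.366, -0.001]
contact_force: [0.8, -0.1, -4.0]
gripper_width: 0.187
grasp_force: 89.6
```

Call:
jog_arm --pt "0.0035 0.004 0 0 0 0.07 0.1" --pt "0.0057 0.0081 0 0 0 0.13 0.1" --pt "0.0046 0.0087 0 0 0 0.13 0.1" --pt "0.0035 0.0093 0 0 0 0.13 0.1" --pt "0.0022 0.0096 0 0 0 0.13 0.1" --pt "0.001 0.0098 0 0 0 0.13 0.1" --pt "-0.0004 0.0099 0 0 0 0.13 0.1" --pt "-0.0015 0.0097 0 0 0 0.13 0.1" --pt "-0.0026 0.0085 0 0 0 0.117 0.1" --pt "0 0 0 0 0 0 0.1"

```text
t: 11.4
eef_pos: [0.6794, 0.0151, 0.1587]
tool_rot: [-0.002, 0.985, 0.175, -0.001]
contact_force: [0.3, 0.2, -3.0]
gripper_width: 0.188
grasp_force: 89.5
```

```bash
python3 -c "from h import *;st()"
```

```text
th 20.1 tcp [0.6794 0.0151 0.1587] C [ 0.6089 -0.0107] F rad/tan [ 0.4  0.1 -3. ] M [-0.   -0.06  0.04] q [-0.7   0.78  0.93  1.67 -0.7   1.07 -0.77] g 0.18769438019482096 t 11.4
```

Call:
jog_arm --pt "0.001 -0.0035 0 0 0 0 0.1" --pt "0 0 -0.004 0 0 0 0.1" --pt "0 0 -0.003 0 0 0 0.1" --pt "0 0 -0.003 0 0 0 0.1" --pt "0 0 -0.003 0 0 0 0.1" --pt "0 0 -0.002 0 0 0 0.1" --pt "0 0 0 0 0 0 0.1"

```text
t: 12.1
eef_pos: [0.6806, 0.0098, 0.1437]
tool_rot: [-0.001, 0.985, 0.173, -0.001]
contact_force: [-1.5, 5.3, -1.8]
gripper_width: 0.187
grasp_force: 89.8
```

```bash
python3 -c "from h import *;st()"
```

```text
th 19.9 tcp [0.6806 0.0098 0.1437] C [ 0.6101 -0.0157] F rad/tan [ 0.4  5.5 -1.8] M [ 1.02  0.76 -0.34] q [-0.69  0.79  0.92  1.67 -0.71  1.05 -0.75] g 0.1874426057950898 t 12.1
```

Call:
jog_arm --pt "0.0024 -0.007 -0.0005 0 0 -0.11 0.1" --pt "0.0015 -0.0082 0 0 0 -0.11 0.1" --pt "0.0006 -0.0083 0 0 0 -0.11 0.1" --pt "-0.0003 -0.0084 0 0 0 -0.11 0.1" --pt "-0.0013 -0.0082 0 0 0 -0.11 0.1" --pt "-0.0021 -0.0081 0 0 0 -0.11 0.1" --pt "0 0 0 0 0 0 0.1"

```text
t: 12.8
eef_pos: [0.6812, -0.039, 0.1434]
tool_rot: [-0.0, 0.988, -0.157, -0.001]
contact_force: [-2.5, 4.8, -1.7]
gripper_width: 0.188
grasp_force: 89.8
```

```bash
python3 -c "from h import *;st()"
```

```text
th -18.1 tcp [ 0.6812 -0.039   0.1434] C [ 0.6099 -0.0157] F rad/tan [-3.8  3.8 -1.7] M [ 1.22  0.79 -0.15] q [-0.67  0.88  1.06  1.67 -0.84  1.12 -1.25] g 0.18758501979412273 t 12.8
```

Call:
jog_arm --pt "-0.003 -0.0078 0 0 0 -0.11 0.1" --pt "-0.0038 -0.0074 0 0 0 -0.11 0.1" --pt "-0.0047 -0.007 0 0 0 -0.11 0.1" --pt "-0.0053 -0.0064 0 0 0 -0.11 0.1" --pt "-0.0032 -0.0032 0 0 0 -0.06 0.1" --pt "0 0 0 0 0 0 0.1"

```text
t: 13.4
eef_pos: [0.6616, -0.0701, 0.1435]
tool_rot: [-0.0, 0.919, -0.395, -0.001]
contact_force: [-2.7, 4.3, -2.1]
gripper_width: 0.185
grasp_force: 89.7
```

```bash
python3 -c "from h import *;st()"
```

```text
th -46.6 tcp [ 0.6616 -0.0701  0.1435] C [ 0.61   -0.0157] F rad/tan [-4.9  1.  -2.1] M [1.23 0.51 0.02] q [-0.68  0.92  1.17  1.72 -0.93  1.16 -1.62] g 0.18498681946256124 t 13.4
```

Call:
jog_arm --pt "0.0032 0.0032 0 0 0 0.06 0.1" --pt "0 0 0.008 0 0 0 0.1" --pt "0 0 0.009 0 0 0 0.1" --pt "0 0 0 0 0 0 0.1"

```text
t: 13.8
eef_pos: [0.6664, -0.0698, 0.1635]
tool_rot: [0.001, 0.93, -0.368, 0.002]
contact_force: [-0.4, -0.4, -3.4]
gripper_width: 0.185
grasp_force: 89.6
```

Call:
jog_arm --pt "0.0035 0.004 0 0 0 0.07 0.1" --pt "0.0057 0.0081 0 0 0 0.13 0.1" --pt "0.0046 0.0087 0 0 0 0.13 0.1" --pt "0.0035 0.0093 0 0 0 0.13 0.1" --pt "0.0022 0.0096 0 0 0 0.13 0.1" --pt "0.001 0.0098 0 0 0 0.13 0.1" --pt "-0.0004 0.0099 0 0 0 0.13 0.1" --pt "-0.0015 0.0097 0 0 0 0.13 0.1" --pt "-0.0026 0.0085 0 0 0 0.117 0.1" --pt "0 0 0 0 0 0 0.1"

```text
t: 14.8
eef_pos: [0.6817, 0.01, 0.1618]
tool_rot: [0.0, 0.985, 0.172, 0.001]
contact_force: [-0.3, 0.6, -3.5]
gripper_width: 0.184
grasp_force: 89.5
```

```bash
python3 -c "from h import *;st()"
```

```text
th 19.8 tcp [0.6817 0.01   0.1618] C [ 0.6111 -0.0155] F rad/tan [-0.1  0.6 -3.5] M [ 0.09 -0.   -0.03] q [-0.7   0.78  0.94  1.66 -0.7   1.07 -0.77] g 0.18426734190810778 t 14.8
```

Call:
jog_arm --pt "-0.001 0.0012 -0.003 0 0 0 0.1" --pt "0 0 -0.004 0 0 0 0.1" --pt "0 0 -0.003 0 0 0 0.1" --pt "0 0 -0.003 0 0 0 0.1" --pt "0 0 -0.003 0 0 0 0.1" --pt "0 0 -0.002 0 0 0 0.1" --pt "0 0 0 0 0 0 0.1"

```text
t: 15.5
eef_pos: [0.6805, 0.0107, 0.1435]
tool_rot: [0.0, 0.985, 0.171, 0.0]
contact_force: [0.1, 1.0, -0.6]
gripper_width: 0.188
grasp_force: 90.0
```

```bash
python3 -c "from h import *;st()"
```

```text
th 19.7 tcp [0.6805 0.0107 0.1435] C [ 0.6099 -0.0147] F rad/tan [ 0.5  0.9 -0.6] M [ 0.06  0.25 -0.04] q [-0.69  0.79  0.92  1.68 -0.72  1.05 -0.76] g 0.18849992336704308 t 15.5
```

Call:
jog_arm --pt "0.0024 -0.008 0 0 0 -0.11 0.1" --pt "0.0015 -0.0082 0 0 0 -0.11 0.1" --pt "0.0006 -0.0083 0 0 0 -0.11 0.1" --pt "-0.0003 -0.0084 0 0 0 -0.11 0.1" --pt "-0.0013 -0.0082 0 0 0 -0.11 0.1" --pt "-0.0021 -0.0081 0 0 0 -0.11 0.1"

```text
t: 16.1
eef_pos: [0.6814, -0.0378, 0.1435]
tool_rot: [-0.0, 0.987, -0.158, 0.0]
contact_force: [-1.0, 1.2, -1.3]
gripper_width: 0.186
grasp_force: 90.0
```

```bash
python3 -c "from h import *;st()"
```

```text
th -18.2 tcp [ 0.6814 -0.0378  0.1435] C [ 0.6102 -0.0144] F rad/tan [-1.3  0.8 -1.3] M [0.47 0.31 0.42] q [-0.68  0.88  1.06  1.67 -0.84  1.12 -1.25] g 0.1863329372850763 t 16.1
```

Call:
jog_arm --pt "-0.0013 -0.0036 0 0 0 -0.05 0.1" --pt "-0.0014 -0.0036 0 0 0 -0.05 0.1"

```text
t: 16.3
eef_pos: [0.6788, -0.0449, 0.1435]
tool_rot: [-0.0, 0.978, -0.206, 0.0]
contact_force: [0.3, 1.1, -1.2]
gripper_width: 0.188
grasp_force: 90.0
```

```bash
python3 -c "from h import *;st()"
```

```text
th -23.8 tcp [ 0.6788 -0.0449  0.1435] C [ 0.6102 -0.0146] F rad/tan [-0.2  1.1 -1.2] M [0.42 0.15 0.37] q [-0.68  0.89  1.09  1.68 -0.86  1.13 -1.33] g 0.18765982857327032 t 16.3
```

Call:
jog_arm --pt "-0.0015 -0.0035 0 0 0 -0.05 0.1"

```text
t: 16.4
eef_pos: [0.6773, -0.0483, 0.1435]
tool_rot: [-0.0, 0.973, -0.231, -0.0]
contact_force: [-0.5, 2.1, -1.6]
gripper_width: 0.19
grasp_force: 90.0
```

```bash
python3 -c "from h import *;st()"
```

```text
th -26.7 tcp [ 0.6773 -0.0483  0.1435] C [ 0.6103 -0.0146] F rad/tan [-1.4  1.7 -1.6] M [0.51 0.19 0.38] q [-0.68  0.89  1.1   1.68 -0.87  1.13 -1.36] g 0.1897419688103366 t 16.4
```

Call:
jog_arm --pt "-0.0017 -0.0034 0 0 0 -0.05 0.1"

```text
t: 16.5
eef_pos: [0.6756, -0.0517, 0.1435]
tool_rot: [-0.001, 0.967, -0.255, -0.0]
contact_force: [-0.5, 2.2, -1.0]
gripper_width: 0.187
grasp_force: 90.0
```

```bash
python3 -c "from h import *;st()"
```

```text
th -29.5 tcp [ 0.6756 -0.0517  0.1435] C [ 0.6103 -0.0147] F rad/tan [-1.5  1.7 -1. ] M [0.48 0.23 0.39] q [-0.68  0.9   1.11  1.69 -0.88  1.14 -1.4 ] g 0.18692412954262522 t 16.5
```

Call:
jog_arm --pt "-0.0019 -0.0033 0 0 0 -0.05 0.1"

```text
t: 16.6
eef_pos: [0.6737, -0.0549, 0.1435]
tool_rot: [-0.001, 0.96, -0.279, -0.0]
contact_force: [-0.5, 1.5, -0.0]
gripper_width: 0.186
grasp_force: 90.0
```

```bash
python3 -c "from h import *;st()"
```

```text
th -32.4 tcp [ 0.6737 -0.0549  0.1435] C [ 0.6103 -0.0147] F rad/tan [-1.2  0.9 -0. ] M [0.47 0.15 0.42] q [-0.68  0.9   1.12  1.69 -0.89  1.14 -1.44] g 0.18604734006537377 t 16.6
```

Call:
jog_arm --pt "-0.002 -0.0032 0 0 0 -0.05 0.1"

```text
t: 16.7
eef_pos: [0.6716, -0.0581, 0.1435]
tool_rot: [-0.001, 0.953, -0.303, -0.0]
contact_force: [-1.5, 2.0, -1.0]
gripper_width: 0.186
grasp_force: 90.0
```

```bash
python3 -c "from h import *;st()"
```

```text
th -35.3 tcp [ 0.6716 -0.0581  0.1435] C [ 0.6103 -0.0148] F rad/tan [-2.4  0.7 -1. ] M [0.51 0.29 0.39] q [-0.68  0.91  1.13  1.7  -0.9   1.15 -1.47] g 0.18563919820777677 t 16.7
```

Call:
jog_arm --pt "-0.0022 -0.003 0 0 0 -0.05 0.1"

```text
t: 16.8
eef_pos: [0.6695, -0.061, 0.1435]
tool_rot: [-0.001, 0.945, -0.327, -0.0]
contact_force: [0.5, 3.0, -1.8]
gripper_width: 0.186
grasp_force: 90.2
```

```bash
python3 -c "from h import *;st()"
```

```text
th -38.1 tcp [ 0.6695 -0.061   0.1435] C [ 0.6105 -0.0147] F rad/tan [-1.4  2.6 -1.8] M [ 0.71 -0.01  0.56] q [-0.68  0.91  1.14  1.7  -0.91  1.15 -1.51] g 0.18562957816623524 t 16.8
```

Call:
jog_arm --pt "-0.0024 -0.0029 0 0 0 -0.05 0.1"

```text
t: 16.9
eef_pos: [0.6676, -0.0634, 0.1436]
tool_rot: [-0.001, 0.937, -0.35, 0.0]
contact_force: [2.7, 2.7, -1.5]
gripper_width: 0.178
grasp_force: 90.3
```

```bash
python3 -c "from h import *;st()"
```

```text
th -40.9 tcp [ 0.6676 -0.0634  0.1436] C [ 0.6109 -0.0143] F rad/tan [ 0.2  3.8 -1.5] M [ 0.63 -0.06  0.83] q [-0.68  0.92  1.15  1.71 -0.91  1.15 -1.55] g 0.17807437412564264 t 16.9
```

Call:
jog_arm --pt "-0.0025 -0.0027 0 0 0 -0.05 0.1"

```text
t: 17.0
eef_pos: [0.6654, -0.0659, 0.1436]
tool_rot: [-0.001, 0.928, -0.372, 0.0]
contact_force: [1.9, 1.6, -1.9]
gripper_width: 0.185
grasp_force: 90.6
```

```bash
python3 -c "from h import *;st()"
```

```text
th -43.7 tcp [ 0.6654 -0.0659  0.1436] C [ 0.6112 -0.0141] F rad/tan [ 0.3  2.5 -1.9] M [ 0.52 -0.27  1.02] q [-0.68  0.92  1.16  1.71 -0.92  1.16 -1.59] g 0.18504216347808064 t 17.0
```

Torque rose from about 0.5 to 1.2 N m near th = -37° and held against further turn, so the nut is at its stop, matching the expected total. Now unload, lift clear, and move to the tray.

Call:
jog_arm --pt "0.0049 0.0056 0 0 0 0.1 0.1" --pt "0 0 0 0 0 0 0.1" --pt "0 0 0.01 0 0 0 0.1" --pt "0 0 0.015 0 0 0 0.1" --pt "0 0 0.025 0 0 0 0.1" --pt "0 0 0.03 0 0 0 0.1" --pt "0 0 0.03 0 0 0 0.1"

```text
t: 17.7
eef_pos: [0.6687, -0.0627, 0.2548]
tool_rot: [0.0, 0.945, -0.328, 0.0]
contact_force: [2.1, 0.0, -3.9]
gripper_width: 0.189
grasp_force: 91.3
```

```bash
python3 - <<'E'
from h import *
st(); c=cam("wrist"); o=bot.get_obs()
i=c["img"][:,:,::-1]; cv2.imwrite("pics/wr4.png",i)
g=cv2.cvtColor(c["img"],cv2.COLOR_RGB2GRAY)
h=cv2.HoughCircles(cv2.medianBlur(g[40:180,200:360],3),cv2.HOUGH_GRADIENT,1,50,param1=80,param2=15,minRadius=40,maxRadius=55); print(h)
# nut now visible? project nut & dolly in top
E
```

```text
th -38.3 tcp [ 0.6687 -0.0627  0.2548] C [ 0.6098 -0.0162] F rad/tan [ 1.6  1.3 -3.9] M [ 0.03 -0.09  0.03] q [-0.72  0.81  1.25  1.61 -0.79  1.31 -1.59] g 0.1893252969138851 t 17.7
[[[75.5 57.5 54.4]]]
```

Call:
jog_arm --pt "-0.02 0.035 0 0 0 0.062 0.1" --pt "-0.023 0.039 0 0 0 0.062 0.1" --pt "-0.023 0.039 0 0 0 0.062 0.1" --pt "-0.023 0.039 0 0 0 0.062 0.1" --pt "-0.023 0.039 0 0 0 0.062 0.1" --pt "-0.023 0.039 0 0 0 0.062 0.1" --pt "-0.023 0.039 0 0 0 0.062 0.1" --pt "-0.023 0.039 0 0 0 0.062 0.1" --pt "-0.023 0.039 0 0 0 0.062 0.1" --pt "-0.023 0.039 0 0 0 0.062 0.1"

```text
t: 18.75
eef_pos: [0.4413, 0.3248, 0.2538]
tool_rot: [-0.0, 1.0, -0.023, 0.0]
contact_force: [0.3, 0.3, -3.3]
gripper_width: 0.187
grasp_force: 91.3
```

Call:
jog_arm --pt "0 0 -0.03 0 0 0 0.1" --pt "0 0 -0.03 0 0 0 0.1" --pt "0 0 -0.03 0 0 0 0.1" --pt "0 0 -0.03 0 0 0 0.1" --pt "0 0 0 0 0 0 0.1"

```text
t: 19.25
eef_pos: [0.4404, 0.3225, 0.1308]
tool_rot: [0.002, 1.0, -0.024, -0.002]
contact_force: [-0.0, -0.3, -4.6]
gripper_width: 0.187
grasp_force: 91.2
```

```bash
python3 - <<'E'
from h import *
st(); c=cam("side","side2"); a=c["img"][120:260,90:340,::-1]; 
t=cam("top"); b=t["img"][125:200,250:350,::-1]; w=t["img"][150:300,110:250,::-1]
p=[cv2.resize(a,(500,280)),cv2.resize(b,(300,280)),cv2.resize(w,(320,300)),cv2.resize(cam("wrist")["img"][:,:,::-1],(400,300))]
v=np.zeros((580,800,3),np.uint8); v[:280,:500]=p[0]; v[:280,500:]=p[1]; v[280:,:320]=p[2]; v[280:,400:]=p[3]; cv2.imwrite("pics/multi.png",v)
E
```

```text
th -2.7 tcp [0.4404 0.3225 0.1308] C [0.3654 0.3261] F rad/tan [-0.  -0.3 -4.6] M [-0.02  0.06 -0.  ] q [-1.55  0.76  1.16  2.02 -0.86  0.98 -1.56] g 0.18746623968026885 t 19.25
```

View pics/multi.png

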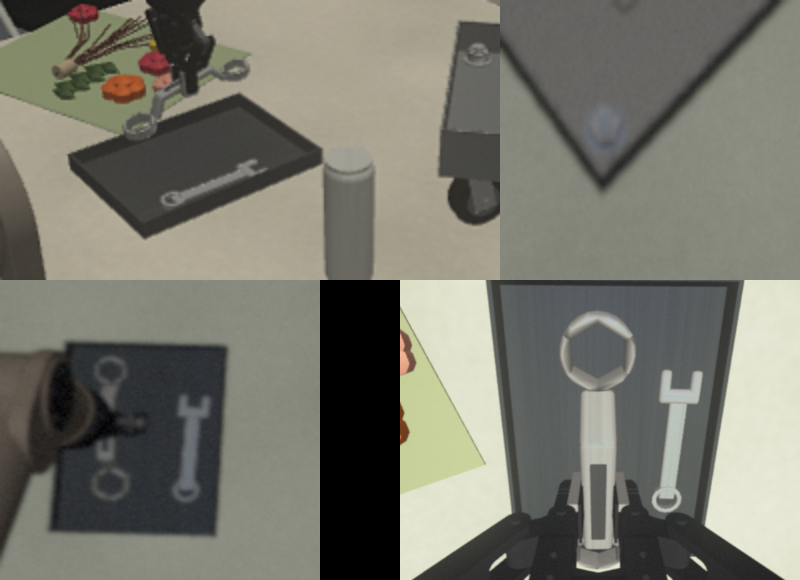

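The views show the spanner over the tray, parallel to its length and clear of the wrench and walls. Lowering now.

Call:
jog_arm --pt "0 0 -0.03 0 0 0 0.1" --pt "0 0 -0.03 0 0 0 0.1" --pt "0 0 -0.015 0 0 0 0.1" --pt "0 0 -0.008 0 0 0 0.1" --pt "0 0 -0.004 0 0 0 0.1" --pt "0 0 -0.002 0 0 0 0.1" --pt "0 0 0 0 0 0 0.1" --pt "0 0 0 0 0 0 0.1"

```text
t: 20.2
eef_pos: [0.4464, 0.3248, 0.0476]
tool_rot: [-0.002, 1.0, -0.023, 0.004]
contact_force: [4.5, -1.3, 5.6]
gripper_width: 0.185
grasp_force: 92.2
```

```bash
python3 - <<'E'
from h import *
st(); o=bot.get_obs(); print(rot(o["tool_rot"]).as_matrix().round(3), np.round(o["q"],3))
c=cam("side"); e=np.array(o["eef_pos"]); T=rot(o["tool_rot"]).as_matrix()
P=[e+T@[s*.075,0,.0235] for s in(1,-1)]; print(w2px(c,P)); cv2.imwrite("pics/side3.png",c["img"][:,:,::-1])
g=cv2.cvtColor(c["img"],cv2.COLOR_RGB2GRAY)
for n,p in zip("sb",w2px(c,P)):
    x,y=p.astype(int); k=g[y-22:y+23,x-28:x+29]; h=np.argwhere(k>np.percentile(k,90)); print(n,h.mean(0)+[y-22,x-28],h.min(0)+[y-22,x-28],h.max(0)+[y-22,x-28])
E
```

```text
th -2.7 tcp [0.4464 0.3248 0.0476] C [0.3715 0.3283] F rad/tan [ 4.5 -1.1  5.6] M [-0.12 -0.43  0.01] q [-1.45  0.85  1.    2.05 -1.01  0.84 -1.45] g 0.18535661216668864 t 20.2
[[ 0.999 -0.047  0.008]
 [-0.047 -0.999  0.003]
 [ 0.007 -0.003 -1.   ]] [-1.45   0.849  1.004  2.047 -1.01   0.842 -1.454]
[[210.20492114 182.4514073 ]
 [162.11800208 201.39382181]]
s [168.14285714 226.45502646] [160 195] [180 238]
b [198.48756219 145.3880597 ] [179 134] [223 189]
```

Contact came about 7 mm early. The spanner had pitched slightly in the grip when it was lifted off the nut, so one ring is down first. I'll loosen to 20 N and press gently so it pivots level.

Call:
jog_arm --pt "0 0 0 0 0 0 0.1" --pt "0 0 0 0 0 0 0.1" --pt "0 0 0 0 0 0 0.1" --newtons 20

```text
t: 20.55
eef_pos: [0.4463, 0.3248, 0.0477]
tool_rot: [-0.002, 1.0, -0.023, 0.004]
contact_force: [5.3, -0.2, 5.8]
gripper_width: 0.186
grasp_force: 92.2
```

```bash
python3 -c "from h import *;st()"
```

```text
th -2.7 tcp [0.4463 0.3248 0.0477] C [0.3714 0.3283] F rad/tan [5.3 0.  5.8] M [-0.13 -0.41 -0.03] q [-1.45  0.85  1.    2.05 -1.01  0.84 -1.45] g 0.1861256119686022 t 20.55
```

Call:
jog_arm --pt "0 0 0 0 0 0 0.2" --pt "0 0 0 0 0 0 0.2" --pt "0 0 0 0 0 0 0.2" --newtons 20

```text
t: 20.85
eef_pos: [0.4426, 0.3245, 0.0449]
tool_rot: [-0.0, 1.0, -0.023, 0.0]
contact_force: [2.7, 0.2, 0.4]
gripper_width: 0.202
grasp_force: 32.9
```

```bash
python3 -c "from h import *;st();print(bot.get_obs()['grasp_force'])"
```

```text
th -2.6 tcp [0.4426 0.3245 0.0449] C [0.3677 0.3279] F rad/tan [2.7 0.3 0.4] M [ 0.02 -0.26 -0.03] q [-1.45  0.85  1.    2.05 -1.01  0.84 -1.45] g 0.20220825023813674 t 20.85
32.9236114025116
```

Loosening let it settle. Press down the remaining 4 mm.

Call:
jog_arm --pt "0 0 -0.002 0 0 0 0.2" --pt "0 0 -0.0015 0 0 0 0.205" --pt "0 0 -0.001 0 0 0 0.21" --pt "0 0 0 0 0 0 0.21" --pt "0 0 0 0 0 0 0.21"

```text
t: 21.35
eef_pos: [0.442, 0.3243, 0.0397]
tool_rot: [-0.0, 1.0, -0.023, -0.0]
contact_force: [0.1, 1.5, 4.4]
gripper_width: 0.211
grasp_force: 2.8
```

```bash
python3 -c "from h import *;st();print(bot.get_obs()['grasp_force'])"
```

```text
th -2.6 tcp [0.442  0.3243 0.0397] C [0.367  0.3277] F rad/tan [-0.   1.5  4.4] M [ 0.19 -0.08 -0.05] q [-1.44  0.86  0.99  2.05 -1.02  0.84 -1.45] g 0.21060642374751629 t 21.35
2.8494197130203247
```

Call:
jog_arm --pt "0 0 0 0 0 0 0.45" --pt "0 0 0 0 0 0 0.45" --pt "0 0 0 0 0 0 0.45" --pt "0 0 0 0 0 0 0.45" --pt "0 0 0.01 0 0 0 0.45" --pt "0 0 0.03 0 0 0 0.45" --pt "0 0 0.04 0 0 0 0.45" --pt "0 0 0.04 0 0 0 0.45" --pt "0 0 0.04 0 0 0 0.45" --pt "0 0 0 0 0 0 0.45"

```text
t: 22.35
eef_pos: [0.4448, 0.3246, 0.205]
tool_rot: [-0.002, 1.0, -0.023, 0.003]
contact_force: [0.0, -0.3, -0.5]
gripper_width: 0.448
grasp_force: 0.0
```

```bash
python3 - <<'E'
from h import *
st(); c=cam("wrist"); s=cam("side")
# compare: brightness-difference of jar/can vs initial side picture
i0=cv2.imread("pics/side0.png"); d=cv2.absdiff(i0,s["img"][:,:,::-1].copy()).max(2)
for n,(x0,x1,y0,y1) in dict(jar=(420,470,262,326),can=(248,282,190,268),wrench=(165,222,196,226)).items(): print(n,d[y0:y1,x0:x1].mean())
v=np.zeros((480,800,3),np.uint8); v[:300,:400]=cv2.resize(c["img"][:,:,::-1],(400,300)); v[:300,400:]=cv2.resize(s["img"][150:270,100:260,::-1],(400,300))
P=[[.442,.3243,.0],[.367,.3277,.017],[.517,.3209,.016]]
print(w2px(s,P)); cv2.imwrite("pics/final.png",v)
# ring centres in wrist picture
g=cv2.medianBlur(cv2.cvtColor(c["img"],cv2.COLOR_RGB2GRAY),3)
h=cv2.HoughCircles(g,cv2.HOUGH_GRADIENT,1,80,param1=80,param2=18,minRadius=18,maxRadius=40)
print(h, w2px(c,P))
E
```

```text
th -2.6 tcp [0.4448 0.3246 0.205 ] C [0.3699 0.3281] F rad/tan [ 0.  -0.3 -0.5] M [ 0.04 -0.04 -0.01] q [-1.62  0.68  1.28  1.96 -0.75  1.09 -1.63] g 0.4484260664368672 t 22.35
jar 3.665
can 3.4536199095022626
wrench 4.346783625730994
[[186.32912381 199.96634403]
 [161.00191772 204.2791314 ]
 [209.18972045 185.7932287 ]]
[[[278.5  105.5   18.35]
  [282.5  273.5   18.5 ]
  [ 52.5  105.5   29.4 ]]] [[280.01447448 188.56688733]
 [280.00386934 271.97002507]
 [280.11818397 102.44257068]]
```

```bash
python3 -c "from station import bot;print(bot.hand_in())"
```

```text
the job is handed in; nothing more can be done
None
```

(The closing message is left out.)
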